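Gauge a profile offcut with the flip stop

TASK

Flip the hinged stop all the way down over the fence, then slide the slotted aluminium profile along the bed so that it lies flush against the fence with its end pressed gently but definitely (about 10 N, held for a second) against the lowered stop. Then flip the stop back up well clear and leave the profile lying exactly where it was gauged, ready for cutting. Do not ram the profile into the stop, do not shift the stop's carriage, and leave the small parts round the jig alone.

Things in the scene. Friction and masses are not known exactly. Their poses are not given: they have to be found in the camera images.
- jig: Fixed jig on the bench: dark steel bed plate 130 (x) x 360 (y) x 12 mm, aluminium fence along its far side. Origin: on its underside, mid-length, 75 mm from its front edge. Axes: x across the bed to the fence, y along the fence to the stop's end (left, seen from the robot), z up. Fence face: plane x = +20 mm, 30 mm thick, top z = 30 mm. Bed top: z = 12 mm, free from x = -75 to +20 mm.
- stop_corner (a point): Point on the stop's carriage, with the jig's axes: where the plane of the lowered stop's working face (it looks to the jig's -y) meets the fence face and the bed top. The carriage, a steel block 46 mm long (y), is clamped on the fence at a different place each time and must stay there; its hinge ears rise 54 mm above the bed.
- hinge (a point): Middle of the flip stop's hinge axis, which runs along the jig's y: 35 mm behind the fence face (jig +x), 46 mm above the bed top, 7 mm beyond stop_corner along the jig's +y. Axes as the jig.
- knob (a point): Centre of the flip stop's grip: a black cylinder, 14 mm in diameter, 30 mm long, lying along the jig's y at the end of the stop's arm (14 mm wide in y, 12 mm thick), 100 mm from the hinge axis. Can be pinched from above on its two flat ends and carried round the hinge in an arc; it pivots between the fingers.
- flip_stop (a joint): Angle of the flip stop, rad. 0: fully down, arm level, knob 100 mm from the hinge towards the jig's -x, 46 mm above the bed. 1.57: arm upright. 1.75: its end, leaning back. It starts up (1.45 to 1.75). A stiff hinge that stays where it is left; turning it takes about 2 to 4 N at the knob.
- stop_blade: Steel blade fixed under the flip stop's arm, 38 to 64 mm from the hinge axis, 26 (x) x 14 (y) x 36 (z) mm. Origin: centre of its lower face. With the stop down it reaches from 3 to 29 mm in front of the fence face and down to 6 mm above the bed, and its -y face blocks the profile.
- profile: Loose piece of 30 x 30 mm slotted aluminium profile, 140 mm long, 0.2 to 0.42 kg, dragging on the bed with 1 to 5 N, lying on the bed off the fence and short of the stop, a little askew. Origin: centre of its underside; own y runs along its length towards the stop, x towards the fence, z up.
- profile_corner (a point): Corner of the profile's underside at its stop end and fence side (at +15, +70, 0 mm from the profile's origin, its axes). Gauged, it coincides with stop_corner.
- capacitor: Bystander: small upright blue capacitor, 13 mm across, 30 mm tall, on the bench in front of the jig. Origin: underside centre.
- toroid: Bystander: small wound ring, 25 mm across, 11 mm tall, on the bench in front of the jig. Origin: underside centre.
- loupe: Bystander: black loupe, 37 mm across, 30 mm tall, on the bench off the jig's right-hand (-y) end. Origin: underside centre.

How it is judged:
On the way, in this order (a step that is already met when the one before it is completed fails the run):
1. the flip stop is fully down (within 0.05 rad) (value of joint flip_stop below 0.05 rad), for 0.2 s.
2. with the stop still down, the profile lies flush along the fence and its end bears on the stop with 5 N or more (value of joint flip_stop below 0.05 rad and contact force between profile and stop_blade above 5 N and x of profile_corner in the frame of stop_corner between -0.0025 and 0.0025 m and angle between the y axis of profile and the y axis of jig, either way round below 0.035 rad and angle between profile's own z axis and vertical below 0.05 rad and z of profile_corner in the frame of stop_corner between -0.003 and 0.003 m and y of profile_corner in the frame of stop_corner between -0.002 and 0.002 m), for 0.4 s.
3. the stop is flipped up again, beyond 1.2 rad (value of joint flip_stop above 1.2 rad), for 0.2 s.
At the end, for the whole second after the job is handed in: The stop is up (beyond 1.2 rad) and the profile lies still on the bed where it was gauged: its corner within 2 mm of the stop's plane along the fence and 2.5 mm of the fence's face, parallel to the fence within 0.035 rad, flat on the bed (value of joint flip_stop above 1.2 rad and x of profile_corner in the frame of stop_corner between -0.0025 and 0.0025 m and angle between the y axis of profile and the y axis of jig, either way round below 0.035 rad and angle between profile's own z axis and vertical below 0.05 rad and z of profile_corner in the frame of stop_corner between -0.003 and 0.003 m and y of profile_corner in the frame of stop_corner between -0.002 and 0.002 m and linear speed of profile below 0.01 m/s); the robot touches nothing.
It fails at once if the profile pushes on the stop with more than 15 N (contact force between profile and stop_blade above 15 N).
It fails at once if the stop's carriage is shifted by more than 2 mm (distance of stop_corner from where it was at the start of the episode above 0.002 m).
It fails at once if the capacitor is moved by more than 20 mm (distance of capacitor from where it was at the start of the episode above 0.02 m).
It fails at once if the toroid is moved by more than 20 mm (distance of toroid from where it was at the start of the episode above 0.02 m).
It fails at once if the loupe is moved by more than 20 mm (distance of loupe from where it was at the start of the episode above 0.02 m).
It also fails if it takes over 72 s, if anything falls off the work surface, if the arm or the gripper's body presses on something with over 40 N, if the wrist force passes 120 N, or if a joint passes its speed limit or range.

ROBOT

A 7-joint arm with a two-finger parallel gripper is mounted at the origin on a cart in front of the work surface, level with it; the furniture and walls round the work are solid. World frame = base frame: x ahead of the robot, y to its left, z up, the work surface at z = 0. Lengths are in m, angles in rad, forces in N, time in s.
With the tool pointing down it reaches from about 0.425 to 0.875 m from the base axis. Payload 4.7 kg.
Tool frame: the origin (TCP) lies where the fingers leave the gripper's body, on its centre line; the fingertips stand ahead of it and the grasp point (between the pads) lies 54 mm ahead of it (env.tips_ahead is the z of the fingertips in the tool frame, in m); z points along the fingers, y is the line along which they close (so a half turn about z gives the same grasp; the last joint's range is limited). The gripper opens to 85 mm and grips with 20 to 120 N. Pads are 22 mm wide; open, the fingers measure 114 mm over their backs; the gripper's body (76 mm by 85 mm) begins 54 mm behind the grasp point. The pads swing forward as they close: fully open they stand 13 mm farther back than shut.
Start: joints at [-1.188, 0.321, -0.07, 1.45, 0.023, 1.371, -0.057], TCP at [0.234, 0.606, 0.304] pointing down, gripper open.
Joint ranges: [-2.86, 2.86], [-0.3, 2.09], [-1.38, 1.24], [0.06, 2.45], [-1.56, 4.7], [0.09, 2.05], [-2.69, 2.69]. Speed limits (rad/s): [2.57, 2.57, 3.14, 3.14, 3.14, 3.14, 3.14].

INTERFACE

Orientations are given as a 3x3 rotation matrix whose columns are the frame's x, y, z axes.
In Python, from plant import env gives the robot as it stands.
- The arm moves only by the shell command python3 -m jog 'ROWS' [FORCE]. ROWS is JSON, a list of rows, each a list of 7 numbers: the turn, a rotation vector about the tool's x, y, z in rad, then the shift along the tool's x, y, z in mm, then the opening, from -1 (shut) to 1 (fully open), so that 0 is half open. In form: [[wx, wy, wz, x, y, z, grip], ...]. A call has 1 to 12 rows; each row is the pose to reach, as a shift and turn from the pose commanded when the call began, along the tool's axes at that moment; what a row does not reach only later rows make up. A row lasts 1/12 s, in which the tool goes at most 41.7 mm and 7.16 degrees, less where a joint would pass 70% of its speed; a pose out of reach is approached as far as the arm can. A call with a gripper value outside its range is refused whole. The fingers move at their own pace and stop on an object; FORCE is the grip in N (left out, the last holds). Time passes only in rows, so rows that repeat a pose let the fingers close. It gives the time, the measured TCP pose, the force, the opening and the grip force at its end, in the units of the state.
- env.observe(): the state, without advancing time (a new reading comes with each control period).
- env.snapshot(name): name is "scene" or "top" or "wrist"; returns the picture (480x640x3 uint8, red, green, blue); there is no depth.
- env.get_calibration(name): a dict with "vertical_fov" (degrees; the focal length in pixels is half the picture's height over the tangent of half this angle, whatever the lens; pixels are square), "cx", "cy" (the principal point, pixels), "D" ([k1, k2, p1, p2, k3] as OpenCV has them; the pictures are not rectified), "T" (4x4, takes a point from camera to world coordinates). Camera axes: x right, y up, looking along -z (the intrinsics and any distortion apply to the point x, -y, -z); pixel columns grow to the right and rows downward; lengths in m; the calibration is good to about 2 mm. A picture is of the moment at which its call begins: read the wrist's pose just before it. get_calibration takes no time and is no camera call; for the wrist camera it gives the pose at the moment of the call.
- env.close_job(): hands the job in; it is judged then, once.
The state is a dict: "t": time; "q": joint angles; "joint_velocities": joint speeds; "tau": joint torques, N m; "eef_pos": TCP position; "orientation": TCP orientation; "force": force on the tool from outside, world axes, zero at the start; "moment": the same for the moment, N m; "gripper_width": finger opening in m; "finger_force": force on a finger pad.
Only numpy, scipy, OpenCV 4.12 (cv2) and the standard library are available. Lean on these libraries where they do the work, as an engineer would, in place of code of your own. Each camera call takes 0.05 s, during which the arm holds its last target. There are 200 camera calls.

## Working session

There is one attempt and no reset: what is moved stays moved. The work goes in short steps, Python scripts to look and compute and a shell command to move; the robot and the scene stay as the last step left them, time stands still between calls to the robot, and variables do not carry over. Pictures are saved under pics/ and viewed, at most 10 in all, crops included, and the job is handed in when it is done.

```bash
ls; mkdir -p pics
python3 - <<'E'
from plant import env
import cv2,numpy as np
s=env.observe();print({k:np.round(v,3).tolist() for k,v in s.items()},env.tips_ahead)
for n in ["scene","top"]:
    im=env.snapshot(n);cv2.imwrite(f"pics/{n}0.png",im[:,:,::-1])
    c=env.get_calibration(n);print(n,c)
E
```

```text
pics
{'t': 0.0, 'q': [-1.188, 0.322, -0.07, 1.452, 0.023, 1.371, -0.057], 'joint_velocities': [0.0, 0.001, -0.001, 0.0, -0.0, 0.0, 0.001], 'tau': [-0.0, -49.359, -0.382, -31.433, 0.013, 0.011, -0.0], 'eef_pos': [0.234, 0.606, 0.303], 'orientation': [[-0.933, 0.36, -0.001], [0.36, 0.933, -0.002], [-0.0, -0.002, -1.0]], 'force': [-0.035, 0.525, 0.523], 'moment': [0.037, -0.036, -0.009], 'finger_force': 0.0, 'gripper_width': 0.085} 0.0726
scene {'vertical_fov': 51.43947527432284, 'cx': 317.92101421576893, 'cy': 237.52273764569483, 'D': array([-0.0470457,  0.       ,  0.       ,  0.       ,  0.       ]), 'T': array([[-0.58743376,  0.5459016 , -0.59742198, -0.01624267],
       [-0.80916959, -0.38444989,  0.44434543,  0.38611611],
       [ 0.01289006,  0.7444392 ,  0.66756582,  0.62497565],
       [ 0.        ,  0.        ,  0.        ,  1.        ]])}
top {'vertical_fov': 48.670294200129966, 'cx': 322.5767690025549, 'cy': 236.77949800174034, 'D': array([-0.03445011,  0.        ,  0.        ,  0.        ,  0.        ]), 'T': array([[ 0.02619199,  0.99239571, -0.12026941,  0.3879056 ],
       [-0.99961289,  0.02712989,  0.00616722,  0.00263081],
       [ 0.00938322,  0.12006132,  0.99272213,  0.95057782],
       [ 0.        ,  0.        ,  0.        ,  1.        ]])}
```

View pics/top0.png

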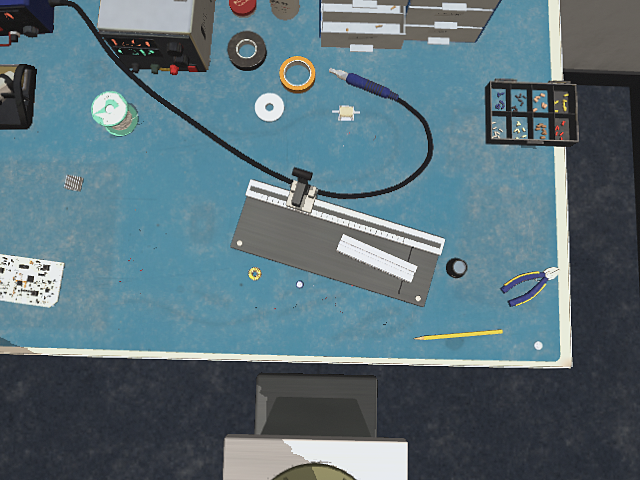

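View pics/scene0.png

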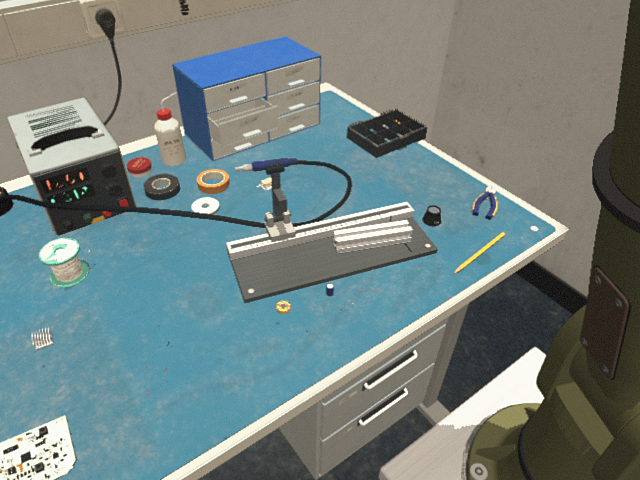

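The top view shows the jig with its fence side from about (250,180) to (445,240), front corners about (231,246) and (424,305), the stop upright at (300,185), and the profile from (340,240) to (416,275). The capacitor is at (299,284), the toroid at (254,273), and the loupe off the right-hand end at (457,267). The scene view confirms the stop is up.

```bash
cat > h.py <<'E'
from plant import env
import cv2,numpy as np
def rays(cal,px):
    f=240/np.tan(np.radians(cal["vertical_fov"])/2)
    K=np.array([[f,0,cal["cx"]],[0,f,cal["cy"]],[0,0,1]])
    u=cv2.undistortPoints(np.array(px,float).reshape(-1,1,2),K,cal["D"]).reshape(-1,2)
    d=np.c_[u[:,0],-u[:,1],-np.ones(len(u))]@cal["T"][:3,:3].T
    return cal["T"][:3,3],d
def onplane(cal,px,z):
    o,d=rays(cal,px); return o+d*((z-o[2])/d[:,2])[:,None]
def proj(cal,P):
    f=240/np.tan(np.radians(cal["vertical_fov"])/2)
    K=np.array([[f,0,cal["cx"]],[0,f,cal["cy"]],[0,0,1]])
    T=np.linalg.inv(cal["T"]);p=np.atleast_2d(P)@T[:3,:3].T+T[:3,3]
    p=p*[1,-1,-1]
    return cv2.projectPoints(p,np.zeros(3),np.zeros(3),K,cal["D"])[0].reshape(-1,2)
E
python3 - <<'E'
from h import *
im=cv2.imread("pics/top0.png");c=env.get_calibration("top")
hsv=cv2.cvtColor(im,cv2.COLOR_BGR2HSV)
bed=((hsv[...,1]<60)&(hsv[...,2]>50)&(hsv[...,2]<130)).astype(np.uint8)
bed[:170]=0;bed[320:]=0;bed[:,:215]=0;bed[:,460:]=0
bed=cv2.morphologyEx(bed,cv2.MORPH_OPEN,np.ones((3,3)))
ct=max(cv2.findContours(bed,0,2)[0],key=cv2.contourArea)
print("bed",cv2.approxPolyDP(ct,6,True).reshape(-1,2).tolist())
wh=((hsv[...,1]<40)&(hsv[...,2]>150)).astype(np.uint8)
wh[:170]=0;wh[320:]=0;wh[:,:215]=0;wh[:,460:]=0
for k in cv2.findContours(wh,0,2)[0]:
    if cv2.contourArea(k)>100: print("wh",cv2.contourArea(k),cv2.boxPoints(cv2.minAreaRect(k)).round(1).tolist())
for nm,px,z in [("bedcorners BL,BR",[(231,246),(424,305)],.012),("fence back",[(249,180),(445,239)],.030),("loupe,cap,tor",[(457,267),(299,284),(254,273)],.02)]:
    print(nm,onplane(c,px,z).round(4).tolist())
cv2.imwrite("pics/top0c.png",cv2.resize(im[155:315,220:470],None,fx=3,fy=3,interpolation=cv2.INTER_CUBIC))
E
```

```text
bed [[246, 198], [231, 247], [424, 305], [436, 254]]
wh 1383.0 [[335.3999938964844, 250.10000610351562], [342.6000061035156, 233.39999389648438], [417.6000061035156, 265.8999938964844], [410.29998779296875, 282.6000061035156]]
wh 2371.5 [[297.8999938964844, 209.6999969482422], [308.3999938964844, 183.6999969482422], [446.1000061035156, 239.3000030517578], [435.70001220703125, 265.29998779296875]]
wh 728.0 [[244.6999969482422, 195.0], [249.6999969482422, 178.60000610351562], [299.0, 193.6999969482422], [294.0, 210.10000610351562]]
bedcorners BL,BR [[0.4807, 0.159, 0.012], [0.3855, -0.1849, 0.012]]
fence back [[0.5971, 0.1297, 0.03], [0.5014, -0.2178, 0.03]]
loupe,cap,tor [[0.4535, -0.2414, 0.02], [0.4164, 0.0359, 0.02], [0.4335, 0.1152, 0.02]]
```

View pics/top0c.png

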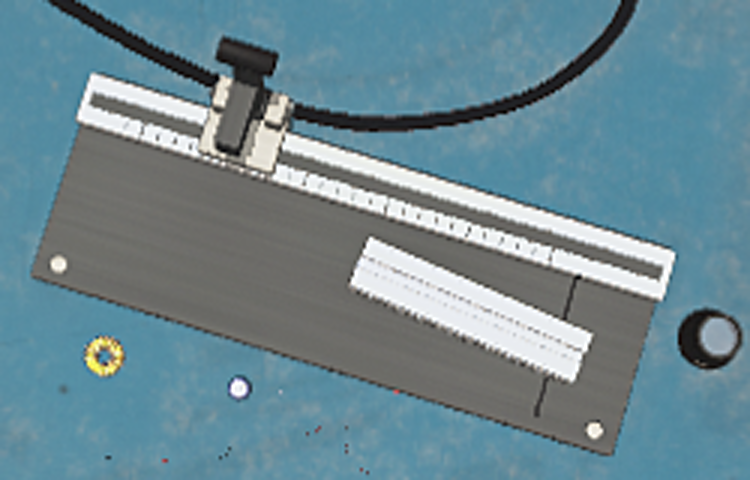

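The crop shows the knob centred near full-frame (302,174), the carriage front spanning (287,205) to (312,212), and the profile with its stop end at about (340,243). The small parts are well clear.

Run:
```python
from h import *
ct=env.get_calibration("top");cs=env.get_calibration("scene")
im=cv2.imread("pics/scene0.png");g=cv2.cvtColor(im,cv2.COLOR_BGR2GRAY)
cv2.imwrite("pics/sc_c.png",cv2.resize(im[150:260,220:320],None,fx=5,fy=5,interpolation=cv2.INTER_CUBIC))
o1,d1=rays(ct,[(302.3,174)]);o2,d2=rays(cs,[(279,171)])
A=np.c_[d1[0],-d2[0]];s=np.linalg.lstsq(A,o2-o1,rcond=None)[0]
p,q=o1+s[0]*d1[0],o2+s[1]*d2[0];print(p,q)
print(onplane(ct,[(302.3,174)],.158))
x=np.array([.964,-.266,0]);y=np.array([.266,.964,0])
O=np.array([.503,-.032,0])
for P in (p,q,onplane(ct,[(302.3,174)],.158)[0]): print("jig",(P-O)@x,(P-O)@y)
for P in onplane(ct,[(343,234),(417,266),(410,281),(336,250)],.042): print("prof",(P-O)@x,(P-O)@y,P)
```

```text
[0.58054432 0.03132254 0.1540332 ] [0.57762628 0.02759434 0.1531932 ]
[[0.57958498 0.03117965 0.158     ]]
jig 0.05790893352091747 0.08166971487096232
jig 0.05608763711563234 0.07729953117311139
jig 0.05702213423441475 0.08127678835450881
prof 0.0023807365987443957 -0.00570846613003203 [ 0.50377654 -0.03813592  0.042     ]
prof -0.01351638237403599 -0.14328175357542405 [ 0.45185992 -0.16652126  0.042     ]
prof -0.041764193693812325 -0.1387501856529055 [ 0.42583578 -0.15463953  0.042     ]
prof -0.027714251534392095 -0.0021425569526552102 [ 0.47571496 -0.02669371  0.042     ]
```

View pics/sc_c.png

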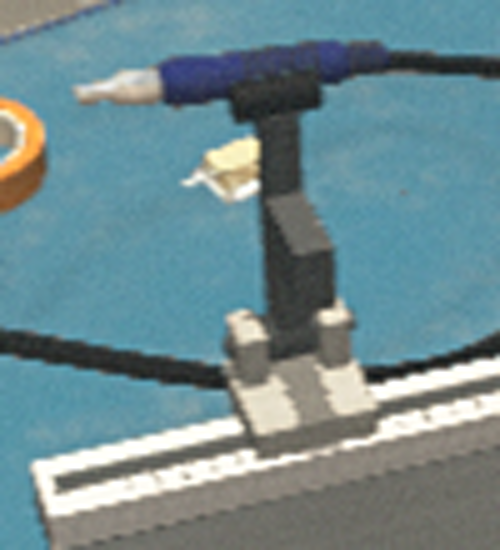

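The scene crop shows the arm upright, the knob centred near (275.4,169.4) in the full frame, and the blade facing the bed. I'll move above the knob.

```bash
python3 -m jog '[[0,0,-0.01,-40,-31,0,1],[0,0,-0.02,-72,-56,0,1],[0,0,-0.03,-104,-81,0,1],[0,0,-0.04,-136,-106,0,1],[0,0,-0.05,-168,-131,0,1],[0,0,-0.06,-200,-156,0,1],[0,0,-0.07,-232,-181,0,1],[0,0,-0.08,-264,-206,0,1],[0,0,-0.09,-296,-231,0,1],[0,0,-0.098,-328,-256,0,1],[0,0,-0.098,-360,-281,0,1],[0,0,-0.098,-385,-300,0,1]]' 40
python3 - <<'E'
from h import *
c=env.get_calibration("wrist");im=env.snapshot("wrist");cv2.imwrite("pics/w1.png",im[:,:,::-1])
print(c);s=env.observe();print(s['eef_pos'],s['orientation'])
E
```

```text
t: 1.1
eef_pos: [0.4865, 0.1838, 0.3038]
orientation: [[-0.963, 0.27, 0.0], [0.27, 0.963, -0.001], [-0.001, -0.001, -1.0]]
force: [0.7, 0.4, 0.3]
gripper_width: 0.0853
finger_force: 0.0
{'vertical_fov': 59.02322860041424, 'cx': 313.51189713220214, 'cy': 238.75441450932362, 'D': array([-0.08530033,  0.        ,  0.        ,  0.        ,  0.        ]), 'T': array([[ 2.68988496e-01, -9.20847314e-01, -2.82286050e-01,
         4.14191592e-01],
       [ 9.63143371e-01,  2.57118753e-01,  7.90240043e-02,
         2.03193136e-01],
       [-1.88004942e-04, -2.93138486e-01,  9.56069973e-01,
         3.74783029e-01],
       [ 0.00000000e+00,  0.00000000e+00,  0.00000000e+00,
         1.00000000e+00]])}
[0.48964975 0.1776632  0.30393235] [[-0.96049267  0.2782934   0.00257077]
 [ 0.27828091  0.96048983 -0.00436174]
 [-0.00368304 -0.00347403 -0.99998718]]
```

View pics/w1.png

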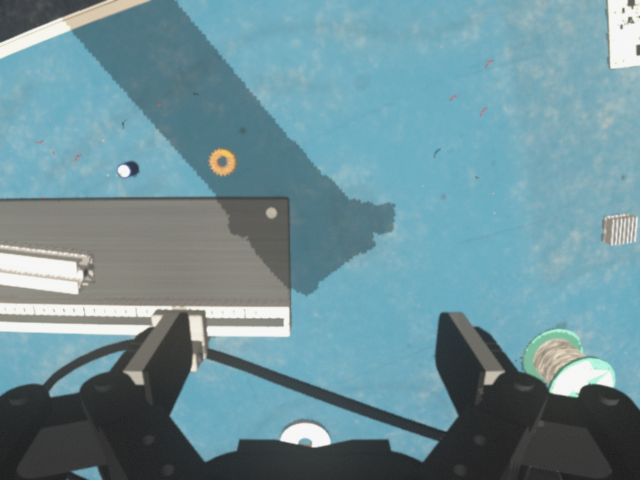

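The wrist view shows the bed's left front corner at (289,198), the fence's left end from (290,306) to (290,335), and the profile's stop end at about x=92.

Run:
```python
from h import *
c=env.get_calibration("wrist")
b=onplane(c,[(289,198),(0,199)],.012);f=onplane(c,[(290,306),(290,335),(0,303.5),(0,331.5)],.03)
print(b.round(4).tolist(),f.round(4).tolist())
for a,k in ((b[0],b[1]),(f[0],f[2]),(f[1],f[3])): v=a-k;print("yaw",np.degrees(np.arctan2(-v[0],v[1])))
th=np.radians(-15.5)
x=np.array([np.cos(th),np.sin(th),0]);y=np.array([-np.sin(th),np.cos(th),0])
for P,l in ((b[0],(-75,180)),(f[0],(20,180)),(f[1],(50,180))): print("O",P-x*l[0]/1e3-y*l[1]/1e3)
ct=env.get_calibration("top");cs=env.get_calibration("scene")
o1,d1=rays(ct,[(302.3,174)]);o2,d2=rays(cs,[(275.4,169.4)])
s=np.linalg.lstsq(np.c_[d1[0],-d2[0]],o2-o1,rcond=None)[0];print("knob",o1+s[0]*d1[0],o2+s[1]*d2[0])
```

```text
[[0.4836, 0.1555, 0.012], [0.4088, -0.1008, 0.012]] [[0.5747, 0.1295, 0.03], [0.6029, 0.1208, 0.03], [0.4994, -0.1368, 0.03], [0.5264, -0.1527, 0.03]]
yaw -16.26744144560378
yaw -15.780209020110343
yaw -15.637320868699955
O [ 0.50772488 -0.038042    0.012     ]
O [ 0.50731253 -0.03861952  0.03      ]
O [ 0.50664863 -0.03930147  0.03      ]
knob [0.58002743 0.03124555 0.15617051] [0.58092839 0.03242194 0.15643078]
```

```bash
python3 -m jog '[[0,0,-0.01,-28,-25,0,1],[0,0,-0.01,-56,-50,0,1],[0,0,-0.01,-84,-75,0,1],[0,0,-0.01,-110,-99,0,1],[0,0,-0.01,-128,-115,0,1],[0,0,-0.01,-128,-115,0,1],[0,0,-0.01,-128,-115,0,1],[0,0,-0.01,-128,-115,0,1]]' 40
python3 - <<'E'
from h import *
im=env.snapshot("top");cv2.imwrite("pics/t1.png",im[:,:,::-1])
s=env.observe();print(s['eef_pos'],s['orientation'])
R=s['orientation'];print("shift mm",R.T@(np.array([.5805,.0318,.21])-s['eef_pos'])*1e3)
E
```

```text
t: 1.82
eef_pos: [0.5774, 0.0439, 0.3034]
orientation: [[-0.966, 0.257, -0.001], [0.257, 0.966, 0.001], [0.001, 0.0, -1.0]]
force: [-0.4, 0.8, 0.6]
gripper_width: 0.0853
finger_force: 0.0
[0.57728574 0.04451603 0.30351793] [[-9.66791537e-01  2.55564109e-01 -1.05337248e-03]
 [ 2.55563189e-01  9.66791904e-01  9.32952694e-04]
 [ 1.25682121e-03  6.32767540e-04 -9.99999010e-01]]
shift mm [ -6.47480258 -11.53148008  93.50258504]
```

```bash
python3 -m jog '[[0,0,0.012,-6.5,-11.5,10,1],[0,0,0.012,-6.5,-11.5,30,1],[0,0,0.012,-6.5,-11.5,50,1],[0,0,0.012,-6.5,-11.5,65,1],[0,0,0.012,-6.5,-11.5,80,1],[0,0,0.012,-6.5,-11.5,93,1],[0,0,0.012,-6.5,-11.5,93,1],[0,0,0.012,-6.5,-11.5,93,1],[0,0,0.012,-6.5,-11.5,93,0]]' 40
python3 -m jog '[[0,0,0,0,0,0,-0.2],[0,0,0,0,0,0,-0.4],[0,0,0,0,0,0,-0.4],[0,0,0,0,0,0,-0.4],[0,0,0,0,0,0,-0.6],[0,0,0,0,0,0,-0.6],[0,0,0,0,0,0,-0.6]]' 40
```

```text
t: 2.62
eef_pos: [0.5816, 0.0299, 0.2116]
orientation: [[-0.963, 0.269, 0.001], [0.269, 0.963, 0.0], [-0.001, 0.0, -1.0]]
force: [0.1, -0.6, -0.3]
gripper_width: 0.0757
finger_force: 0.0
t: 3.2
eef_pos: [0.582, 0.0313, 0.212]
orientation: [[-0.963, 0.268, 0.002], [0.268, 0.963, 0.002], [-0.002, 0.003, -1.0]]
force: [0.2, 5.0, 6.3]
gripper_width: 0.029
finger_force: 40.2
```

```bash
python3 -m jog '[[0,0,0,6.6,0.7,0.2,-0.6],[0,0,0,13.2,0.7,0.7,-0.6],[0,0,0,19.7,0.7,1.8,-0.6],[0,0,0,26.1,0.7,3.2,-0.6],[0,0,0,32.4,0.7,5.1,-0.6],[0,0,0,38.6,0.7,7.4,-0.6]]'
```

```text
t: 3.7
eef_pos: [0.547, 0.0412, 0.2062]
orientation: [[-0.963, 0.269, 0.009], [0.269, 0.963, 0.001], [-0.008, 0.003, -1.0]]
force: [4.0, 2.2, 8.8]
gripper_width: 0.0287
finger_force: 41.2
```

```bash
python3 -m jog '[[0,0,0,6.0,0,2.6,-0.6],[0,0,0,11.9,0,5.7,-0.6],[0,0,0,17.5,0,9.2,-0.6],[0,0,0,22.9,0,13,-0.6],[0,0,0,28,0,17.2,-0.6],[0,0,0,32.8,0,21.7,-0.6],[0,0,0,37.3,0,26.5,-0.6],[0,0,0,41.5,0,31.6,-0.6],[0,0,0,45.4,0,37,-0.6],[0,0,0,48.9,0,42.6,-0.6]]'
```

```text
t: 4.53
eef_pos: [0.4976, 0.0553, 0.1622]
orientation: [[-0.963, 0.269, 0.002], [0.269, 0.963, 0.002], [-0.001, 0.003, -1.0]]
force: [-2.3, 3.9, 7.8]
gripper_width: 0.0293
finger_force: 44.7
```

```bash
python3 -m jog '[[0,0,0,3.1,0,5.8,-0.6],[0,0,0,5.8,0,11.8,-0.6],[0,0,0,8.2,0,18,-0.6],[0,0,0,10.1,0,24.3,-0.6],[0,0,0,11.5,0,30.7,-0.6],[0,0,0,12.6,0,37.2,-0.6],[0,0,0,13.2,0,42,-0.6],[0,0,0,13.2,0,45,-0.6],[0,0,0,13.2,0,45,-0.6]]'
```

```text
t: 5.28
eef_pos: [0.4842, 0.0591, 0.1156]
orientation: [[-0.963, 0.268, -0.0], [0.268, 0.963, 0.002], [0.001, 0.001, -1.0]]
force: [-0.5, 5.8, 1.3]
gripper_width: 0.0291
finger_force: 45.4
```

```bash
python3 -m jog '[[0,0,0,0.2,0,2,-0.6],[0,0,0,0.2,0,4,-0.6],[0,0,0,0.2,0,5,-0.6],[0,0,0,0.2,0,5,-0.6],[0,0,0,0.2,0,5,-0.6]]'
```

```text
t: 5.7
eef_pos: [0.484, 0.0591, 0.111]
orientation: [[-0.963, 0.269, -0.0], [0.269, 0.963, 0.002], [0.001, 0.002, -1.0]]
force: [-1.2, 6.9, 3.0]
gripper_width: 0.0286
finger_force: 45.7
```

```bash
python3 -m jog '[[0,0,0,0,0,1,-0.6],[0,0,0,0,0,2,-0.6],[0,0,0,0,0,2,-0.6],[0,0,0,0,0,2,-0.6]]'
```

```text
t: 6.03
eef_pos: [0.4841, 0.0591, 0.1091]
orientation: [[-0.963, 0.269, -0.0], [0.269, 0.963, 0.002], [0.001, 0.002, -1.0]]
force: [-1.7, 6.0, 3.9]
gripper_width: 0.0289
finger_force: 45.8
```

```bash
python3 -m jog '[[0,0,0,0,0,1,-0.6],[0,0,0,0,0,2,-0.6],[0,0,0,0,0,3,-0.6],[0,0,0,0,0,3,-0.6]]'
```

```text
t: 6.37
eef_pos: [0.4842, 0.0591, 0.1063]
orientation: [[-0.963, 0.268, 0.0], [0.268, 0.963, 0.002], [0.0, 0.002, -1.0]]
force: [-1.6, 6.0, 4.1]
gripper_width: 0.0289
finger_force: 45.9
```

```bash
python3 -m jog '[[0,0,0,0,0,1,-0.6],[0,0,0,0,0,2,-0.6],[0,0,0,0,0,3,-0.6],[0,0,0,0,0,3,-0.6]]'
python3 - <<'E'
from h import *
im=env.snapshot("scene");cv2.imwrite("pics/s2.png",cv2.resize(im[130:290,200:420,::-1],None,fx=3,fy=3,interpolation=cv2.INTER_CUBIC))
E
```

```text
t: 6.7
eef_pos: [0.4843, 0.0591, 0.1057]
orientation: [[-0.963, 0.269, -0.001], [0.269, 0.963, 0.003], [0.002, 0.002, -1.0]]
force: [-10.5, 3.9, 26.2]
gripper_width: 0.029
finger_force: 47.8
```

View pics/s2.png

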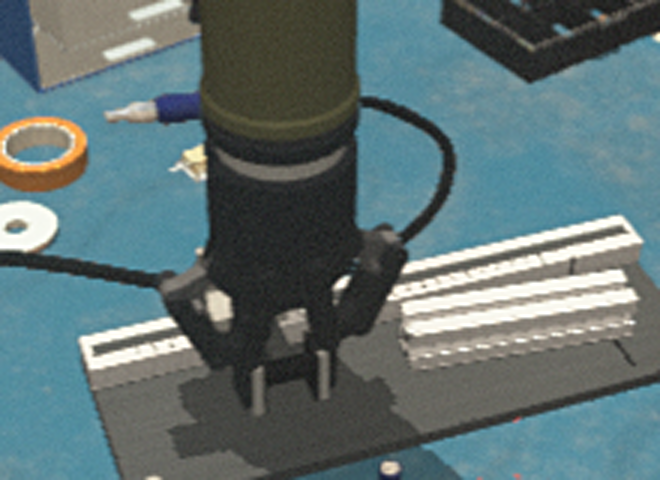

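The stop is at its hard end: 26 N, with the TCP at the expected height, and the picture shows the knob pinched low over the bed. I'll release it and rise.

```bash
python3 -m jog '[[0,0,0,0,0,-2,-0.6],[0,0,0,0,0,-2,-0.3],[0,0,0,0,0,-2,0.2],[0,0,0,0,0,-2,0.6],[0,0,0,0,0,-2,1],[0,0,0,0,0,-2,1],[0,0,0,0,0,-15,1],[0,0,0,20,-20,-45,1],[0,0,0,40,-45,-80,1],[0,0,0,50,-70,-110,1],[0,0,0,50,-95,-130,1],[0,0,0,50,-95,-130,1]]'
python3 -m jog '[[0,0,0,0,0,0,1],[0,0,0,0,0,0,1]]'
python3 - <<'E'
from h import *
c=env.get_calibration("wrist");im=env.snapshot("wrist");cv2.imwrite("pics/w2.png",im[:,:,::-1])
np.save("cw2.npy",c,allow_pickle=True)
s=env.observe();print(s['eef_pos'],s['orientation'])
E
```

```text
t: 7.75
eef_pos: [0.4112, -0.0251, 0.2372]
orientation: [[-0.961, 0.275, 0.007], [0.275, 0.961, 0.001], [-0.007, 0.003, -1.0]]
force: [1.0, -0.6, -0.6]
gripper_width: 0.0855
finger_force: 0.0
t: 7.92
eef_pos: [0.4103, -0.0201, 0.2324]
orientation: [[-0.963, 0.27, -0.0], [0.27, 0.963, 0.0], [0.0, 0.0, -1.0]]
force: [-0.5, -0.1, 0.1]
gripper_width: 0.0854
finger_force: 0.0
[ 0.41013783 -0.01979928  0.23189967] [[-9.63157660e-01  2.68932340e-01 -1.64866185e-03]
 [ 2.68933078e-01  9.63158836e-01 -2.39037954e-04]
 [ 1.52363819e-03 -6.73610943e-04 -9.99998612e-01]]
```

View pics/w2.png

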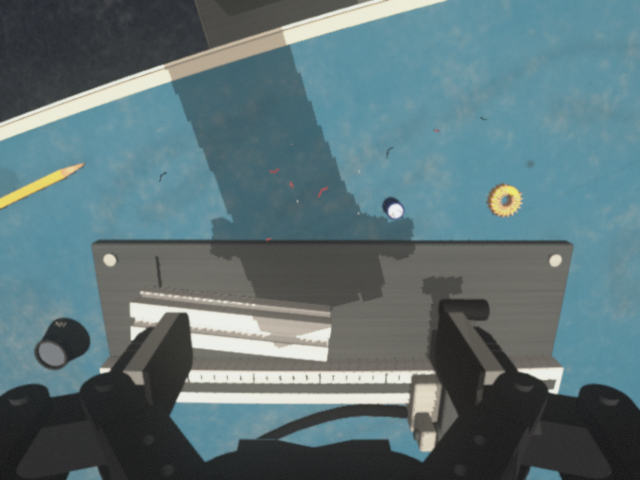

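The view shows the stop down (knob at (465,309)), the bed's front corners at (94,241) and (572,242), and the profile spanning columns 130 to 330. Next I'll project the top-view profile corners here to tell its faces apart.

Run:
```python
from h import *
c=np.load("cw2.npy",allow_pickle=True).item()
T=np.array([[.5038,-.0381,.042],[.4519,-.1665,.042],[.4258,-.1546,.042],[.4757,-.0267,.042]])
print("proj top",proj(c,T).round().tolist());T[:,2]=.012;print("proj bot",proj(c,T).round().tolist())
b=onplane(c,[(94,241),(572,242)],.012);v=b[1]-b[0];L=np.linalg.norm(v);y=v/L;x=np.array([y[1],-y[0],0])
O=b.mean(0)+.075*x;print("L",L,"yaw",np.degrees(np.arctan2(-y[0],y[1])),"O",O)
im=cv2.imread("pics/w2.png");g=cv2.cvtColor(im,cv2.COLOR_BGR2GRAY)
ys=g[:,310].astype(int);print([(i,int(ys[i])) for i in range(285,375,2)])
k=onplane(c,[(465,309)],.058)[0]-O;print("knob jig",k@x,k@y)
cv2.imwrite("pics/w2c.png",cv2.resize(im[270:440,110:510],None,fx=2,fy=2,interpolation=cv2.INTER_CUBIC))
```

```text
proj top [[325.0, 359.0], [132.0, 339.0], [132.0, 303.0], [331.0, 322.0]]
proj bot [[324.0, 338.0], [147.0, 319.0], [148.0, 285.0], [329.0, 303.0]]
L 0.3547539519014499 yaw -15.716901105018772 O [ 0.50231701 -0.03052629  0.012     ]
[(285, 75), (287, 76), (289, 76), (291, 76), (293, 78), (295, 77), (297, 74), (299, 75), (301, 76), (303, 86), (305, 102), (307, 104), (309, 119), (311, 173), (313, 162), (315, 126), (317, 103), (319, 106), (321, 121), (323, 175), (325, 177), (327, 177), (329, 180), (331, 186), (333, 232), (335, 236), (337, 236), (339, 216), (341, 163), (343, 158), (345, 176), (347, 235), (349, 237), (351, 236), (353, 238), (355, 238), (357, 238), (359, 205), (361, 112), (363, 111), (365, 111), (367, 108), (369, 108), (371, 189), (373, 235)]
knob jig -0.04384468270793017 0.08253653157713807
```

View pics/w2c.png

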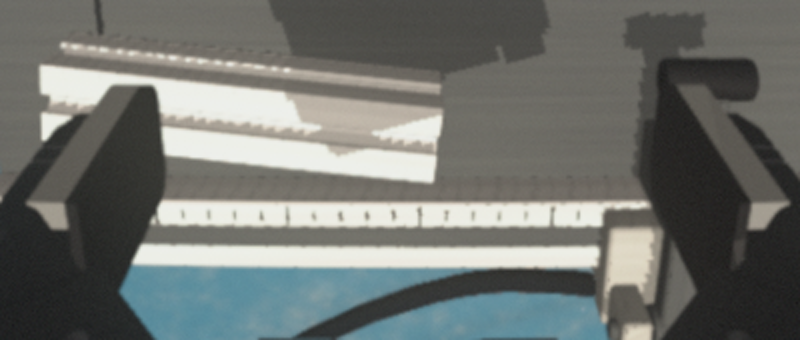

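Run:
```python
from h import *
c=np.load("cw2.npy",allow_pickle=True).item()
p=onplane(c,[(130,302.5),(331,325),(327.5,361.5)],.042);fe=onplane(c,[(190,370.5),(410,371)],.030)
b=onplane(c,[(94,241),(572,242)],.012);v=b[1]-b[0];y=v/np.linalg.norm(v);x=np.array([y[1],-y[0],0])
O=b.mean(0)+.075*x
J=lambda P:[((q-O)@x*1e3).round(1) for q in P]+[((q-O)@y*1e3).round(1) for q in P]
print("prof",J(p),"fence",J(fe),"len",np.linalg.norm(p[0]-p[1]),"wid",np.linalg.norm(p[1]-p[2]))
d=p[1]-p[0];d/=np.linalg.norm(d);ang=np.degrees(np.arctan2(-d[0],d[1]));print("profile yaw",ang,"jig yaw",np.degrees(np.arctan2(-y[0],y[1])))
n=np.array([d[1],-d[0],0])
C=p[1]-d*.07+n*.015;C2=p[2]-d*.07-n*.015;print(C,C2,J([C,C2]))
s=env.observe();R=s['orientation'];t=(C+C2)/2;t[2]=.105
print("q7",s['q'],"shift",R.T@(t-s['eef_pos'])*1e3)
yt=R[:,1];print("turn about tool z: ",-np.radians(90+ang-np.degrees(np.arctan2(-yt[0],yt[1]))))
```

```text
prof [np.float64(-40.1), np.float64(-24.0), np.float64(5.2), np.float64(-141.9), np.float64(-3.4), np.float64(-5.4)] fence [np.float64(22.1), np.float64(21.8), np.float64(-109.0), np.float64(57.7)] len 0.13946855811873032 wid 0.029353281002443953
profile yaw -22.309977550735862 jig yaw -15.716901105018772
[ 0.46556932 -0.09769738  0.042     ] [ 0.46545592 -0.09618789  0.042     ] [np.float64(-17.2), np.float64(-17.7), np.float64(-74.6), np.float64(-73.2)]
q7 [-0.49387325 -0.17585997  0.43764935  2.1109599   0.08000559  1.19297683
  1.2066588 ] shift [-74.27440621 -59.32375369 126.82664072]
turn about tool z:  -1.4536981877693134
```

```bash
python3 -m jog '[[0,0,0.12,-10,-8,0,1],[0,0,0.24,-20,-16,0,1],[0,0,0.36,-30,-24,0,1],[0,0,0.48,-40,-32,0,1],[0,0,0.6,-50,-40,0,1],[0,0,0.72,-60,-48,0,1],[0,0,0.84,-70,-56,0,1],[0,0,0.96,-74,-59,0,1],[0,0,1.08,-74,-59,0,1],[0,0,1.2,-74,-59,0,1],[0,0,1.32,-74,-59,0,1],[0,0,1.44,-74,-59,0,1]]'
python3 -m jog '[[0,0,0.12,0,0,10,1],[0,0,0.24,0,0,25,1],[0,0,0.25,0,0,40,1],[0,0,0.25,0,0,50,1],[0,0,0.25,0,0,50,1],[0,0,0.25,0,0,50,1]]'
cat > st.py <<'E'
from h import *
s=env.observe();R=s['orientation'];O=np.array([.505,-.035,0]);th=np.radians(-15.7)
x=np.array([np.cos(th),np.sin(th),0]);y=np.array([-np.sin(th),np.cos(th),0])
d=s['eef_pos']-O;F=s['force']
print("t",round(s['t'],2),"jig mm",(d@x*1e3).round(2),(d@y*1e3).round(2),(d[2]*1e3).round(2),"F",(F@x).round(2),(F@y).round(2),F[2].round(2),"w",s['gripper_width']*1e3,s['finger_force'],"tooly yaw",np.degrees(np.arctan2(R[1,1],R[0,1])).round(2),"M",s['moment'].round(2))
E
python3 - <<'E'
import st
from h import *
s=env.observe();R=s['orientation'];print("shift",R.T@(np.array([.4655,-.0970,.107])-s['eef_pos'])*1e3)
E
```

```text
t: 8.97
eef_pos: [0.4656, -0.096, 0.231]
orientation: [[0.146, 0.989, -0.004], [0.989, -0.146, -0.001], [-0.001, -0.004, -1.0]]
force: [-0.3, -1.1, 0.4]
gripper_width: 0.0853
finger_force: 0.0
t: 9.47
eef_pos: [0.4654, -0.0966, 0.1818]
orientation: [[0.381, 0.925, -0.003], [0.925, -0.381, -0.001], [-0.002, -0.002, -1.0]]
force: [0.3, 0.4, -0.4]
gripper_width: 0.0855
finger_force: 0.0
t 9.47 jig mm -21.42 -70.02 181.79 F 0.15 0.43 -0.35 w 85.45261704174344 0.0 tooly yaw -22.38 M [ 0.03 -0.05 -0.04]
shift [-0.21653238  0.39054782 74.79050893]
```

```bash
python3 -m jog '[[0,0,0,0,0.4,20,1],[0,0,0,0,0.4,40,1],[0,0,0,0,0.4,58,1],[0,0,0,0,0.4,70,1],[0,0,0,0,0.4,77,1],[0,0,0,0,0.4,77,0.4],[0,0,0,0,0.4,77,0],[0,0,0,0,0.4,77,-0.2],[0,0,0,0,0.4,77,-0.3],[0,0,0,0,0.4,77,-0.5]]' 30; python3 -m jog '[[0,0,0,0,0,0,-0.5],[0,0,0,0,0,0,-0.5],[0,0,0,0,0,0,-0.5],[0,0,0,0,0,0,-0.5]]';python3 st.py
```

```text
t: 10.3
eef_pos: [0.4668, -0.0971, 0.107]
orientation: [[0.382, 0.924, 0.001], [0.924, -0.382, 0.001], [0.001, 0.001, -1.0]]
force: [-1.0, 0.7, 2.9]
gripper_width: 0.029
finger_force: 29.8
t: 10.63
eef_pos: [0.4667, -0.0972, 0.1069]
orientation: [[0.382, 0.924, 0.001], [0.924, -0.382, 0.001], [0.001, 0.001, -1.0]]
force: [-2.0, -0.0, 6.2]
gripper_width: 0.0287
finger_force: 30.2
t 10.63 jig mm -20.01 -70.19 106.94 F -1.93 -0.56 6.17 w 28.695157269311274 30.16850709915161 tooly yaw -22.45 M [ 0.19  0.45 -0.02]
```

```bash
python3 -m jog '[[0,0,-0.03,0,2,-1,-0.5],[0,0,-0.06,0,5,-1,-0.5],[0,0,-0.09,0,8,-1,-0.5],[0,0,-0.117,0,12,-1,-0.5],[0,0,-0.117,0,16,-1,-0.5],[0,0,-0.117,0,16,-1,-0.5]]';python3 st.py
```

```text
t: 11.13
eef_pos: [0.4817, -0.1035, 0.107]
orientation: [[0.272, 0.962, 0.001], [0.962, -0.272, -0.0], [-0.0, 0.001, -1.0]]
force: [-0.4, 0.6, 0.6]
gripper_width: 0.0292
finger_force: 30.3
t 11.13 jig mm -3.91 -72.29 107.0 F -0.57 0.45 0.64 w 29.150714814761155 30.250824093818665 tooly yaw -15.8 M [ 0.21 -0.05 -0.  ]
```

Now creep to the fence in small steps.

```bash
python3 -m jog '[[0,0,0,0,1.5,0,-0.5],[0,0,0,0,3,0,-0.5],[0,0,0,0,4.5,0,-0.5],[0,0,0,0,5.5,0,-0.5],[0,0,0,0,5.5,0,-0.5]]';python3 st.py; python3 -m jog '[[0,0,0,0,0.5,0,-0.5],[0,0,0,0,1,0,-0.5],[0,0,0,0,1.5,0,-0.5],[0,0,0,0,1.5,0,-0.5]]' >/dev/null;python3 st.py
```

```text
t: 11.55
eef_pos: [0.486, -0.1047, 0.107]
orientation: [[0.272, 0.962, -0.001], [0.962, -0.272, 0.0], [0.0, -0.001, -1.0]]
force: [-3.8, 0.6, 5.2]
gripper_width: 0.029
finger_force: 30.7
t 11.55 jig mm 0.55 -72.24 106.97 F -3.85 -0.42 5.16 w 29.045277362539167 30.698370337486267 tooly yaw -15.78 M [ 0.23  0.91 -0.  ]
t 11.88 jig mm 1.91 -72.26 106.99 F -5.42 -0.39 5.06 w 28.97661026916601 30.71588695049286 tooly yaw -15.77 M [ 0.26  0.99 -0.02]
```

```bash
for i in 1 2 3; do :; done; python3 -m jog '[[0,0,0,0,0.5,0,-0.5],[0,0,0,0,1,0,-0.5],[0,0,0,0,1,0,-0.5]]'>/dev/null;python3 st.py;python3 -m jog '[[0,0,0,0,0.5,0,-0.5],[0,0,0,0,1,0,-0.5],[0,0,0,0,1,0,-0.5]]'>/dev/null;python3 st.py;python3 -m jog '[[0,0,0,0,0.5,0,-0.5],[0,0,0,0,1,0,-0.5],[0,0,0,0,1,0,-0.5]]'>/dev/null;python3 st.py
```

```text
t 12.13 jig mm 2.7 -72.28 106.98 F -5.58 -0.47 5.6 w 28.963929507213972 30.833207666873932 tooly yaw -15.77 M [ 0.4   1.28 -0.04]
t 12.38 jig mm 2.95 -72.26 106.99 F -8.67 0.06 9.59 w 28.712892031306783 31.160281598567963 tooly yaw -15.77 M [0.46 1.67 0.  ]
t 12.63 jig mm 3.15 -72.25 106.99 F -11.89 0.01 13.12 w 28.71726488541269 31.48488610982895 tooly yaw -15.78 M [ 0.6   2.21 -0.04]
```

```bash
python3 -m jog '[[0,0,0,0,-1.2,0,-0.5],[0,0,0,3,-1.2,0,-0.5],[0,0,0,7,-1.2,0,-0.5],[0,0,0,12,-1.2,0,-0.5],[0,0,0,17,-1.2,0,-0.5],[0,0,0,22,-1.2,0,-0.5],[0,0,0,27,-1.2,0,-0.5],[0,0,0,32,-1.2,0,-0.5],[0,0,0,37,-1.2,0,-0.5],[0,0,0,42,-1.2,0,-0.5],[0,0,0,46,-1.2,0,-0.5],[0,0,0,46,-1.2,0,-0.5]]'>/dev/null;python3 st.py
```

```text
t 13.63 jig mm 2.99 -30.82 106.97 F -8.5 -10.14 12.24 w 28.840819186982486 31.368317306041718 tooly yaw -15.88 M [-1.79  2.25  0.04]
```

```bash
python3 -m jog '[[0,0,0,0,-0.5,-0.5,-0.5],[0,0,0,0,-1,-1.2,-0.5],[0,0,0,4,-1,-1.2,-0.5],[0,0,0,8,-1,-1.2,-0.5],[0,0,0,12,-1,-1.2,-0.5],[0,0,0,16,-1,-1.2,-0.5],[0,0,0,18,-1,-1.2,-0.5],[0,0,0,18,-1,-1.2,-0.5]]'>/dev/null;python3 st.py
```

```text
t 14.3 jig mm 2.76 -7.04 107.81 F -3.17 1.24 -2.35 w 28.786312531589328 29.88907814025879 tooly yaw -15.69 M [ 0.36  0.69 -0.12]
```

```bash
python3 -m jog '[[0,0,0,0,0,0.8,-0.5],[0,0,0,2,0,0.8,-0.5],[0,0,0,4,0,0.8,-0.5],[0,0,0,6,0,0.8,-0.5],[0,0,0,8,0,0.8,-0.5],[0,0,0,8,0,0.8,-0.5]]'>/dev/null;python3 st.py;python3 -m jog '[[0,0,0,0.5,0,0,-0.5],[0,0,0,1,0,0,-0.5],[0,0,0,1.5,0,0,-0.5],[0,0,0,2,0,0,-0.5]]'>/dev/null;python3 st.py
python3 - <<'E'
from h import *
im=env.snapshot("wrist");cv2.imwrite("pics/w3.png",im[:,:,::-1])
E
```

```text
t 14.8 jig mm 2.78 -1.01 107.06 F -4.76 -2.65 -1.96 w 28.807819477199573 30.056869089603424 tooly yaw -15.77 M [-0.12  1.02 -0.09]
t 15.13 jig mm 2.8 0.39 107.07 F -3.97 -3.49 -2.34 w 28.938227723282104 30.085282623767853 tooly yaw -15.8 M [-0.46  1.2   0.01]
```

View pics/w3.png

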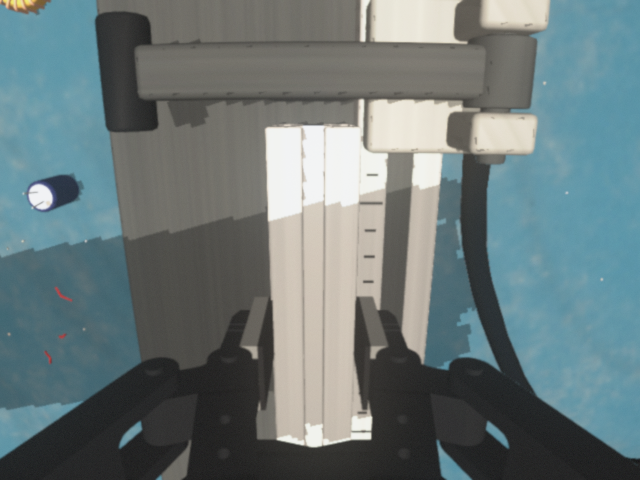

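The view shows the profile gripped and flush on the fence, with its end at row 125 and the stop arm's near edge at row 100, roughly 8 mm to go. I'll creep on.

```bash
for k in 1; do python3 -m jog '[[0,0,0,0.5,0,0,-0.5],[0,0,0,1,0,0,-0.5],[0,0,0,1.5,0,0,-0.5],[0,0,0,2,0,0,-0.5],[0,0,0,2.5,0,0,-0.5],[0,0,0,3,0,0,-0.5]]'>/dev/null;python3 st.py; done
python3 -m jog '[[0,0,0,0.4,0,0,-0.5],[0,0,0,0.8,0,0,-0.5],[0,0,0,1,0,0,-0.5]]'>/dev/null;python3 st.py
python3 -m jog '[[0,0,0,0.4,0,0,-0.5],[0,0,0,0.8,0,0,-0.5],[0,0,0,1,0,0,-0.5]]'>/dev/null;python3 st.py
```

```text
t 15.68 jig mm 2.79 3.36 107.07 F -4.21 -4.14 -1.12 w 28.712804400771596 30.088808834552765 tooly yaw -15.8 M [-0.43  1.09 -0.02]
t 15.93 jig mm 2.79 4.48 107.06 F -4.43 -3.76 -1.25 w 29.30528314946709 30.089286267757416 tooly yaw -15.79 M [-0.41  1.18 -0.06]
t 16.18 jig mm 2.8 5.42 107.07 F -4.95 -3.52 -0.96 w 28.92184757450006 30.09031891822815 tooly yaw -15.8 M [-0.4   1.14  0.02]
```

```bash
python3 -m jog '[[0,0,0,0.4,0,0,-0.5],[0,0,0,0.8,0,0,-0.5],[0,0,0,0.8,0,0,-0.5]]'>/dev/null;python3 st.py
python3 -m jog '[[0,0,0,0.4,0,0,-0.5],[0,0,0,0.8,0,0,-0.5],[0,0,0,0.8,0,0,-0.5]]'>/dev/null;python3 st.py
python3 -m jog '[[0,0,0,0.4,0,0,-0.5],[0,0,0,0.6,0,0,-0.5],[0,0,0,0.6,0,0,-0.5]]'>/dev/null;python3 st.py
```

```text
t 16.43 jig mm 2.8 6.28 107.06 F -4.18 -4.24 -0.64 w 29.34464407556132 30.09035289287567 tooly yaw -15.8 M [-0.42  1.12 -0.03]
t 16.68 jig mm 2.81 7.08 107.08 F -5.04 -3.6 -1.62 w 28.78938644425837 30.092661380767822 tooly yaw -15.8 M [-0.37  1.11 -0.06]
t 16.93 jig mm 2.78 7.67 107.04 F -4.15 -3.03 -1.33 w 29.020848549663185 30.095559060573578 tooly yaw -15.79 M [-0.41  1.19 -0.07]
```

```bash
python3 -m jog '[[0,0,0,0.4,0,0,-0.5],[0,0,0,0.6,0,0,-0.5],[0,0,0,0.6,0,0,-0.5]]'>/dev/null;python3 st.py
python3 -m jog '[[0,0,0,0.4,0,0,-0.5],[0,0,0,0.6,0,0,-0.5],[0,0,0,0.6,0,0,-0.5]]'>/dev/null;python3 st.py
python3 -m jog '[[0,0,0,0.4,0,0,-0.5],[0,0,0,0.6,0,0,-0.5],[0,0,0,0.6,0,0,-0.5]]'>/dev/null;python3 st.py
```

```text
t 17.18 jig mm 2.81 8.23 107.07 F -4.74 -3.77 -1.91 w 28.9052515680706 30.09677141904831 tooly yaw -15.8 M [-0.43  1.17 -0.04]
t 17.43 jig mm 2.81 8.49 107.06 F -4.18 -4.27 -1.02 w 28.83807874002546 30.128183662891388 tooly yaw -15.81 M [-0.59  1.16 -0.01]
t 17.68 jig mm 2.82 8.55 107.05 F -4.64 -4.32 -0.91 w 29.08177471234938 30.177483558654785 tooly yaw -15.82 M [-0.8   1.3   0.05]
```

```bash
python3 -m jog '[[0,0,0,0.3,0,0,-0.5],[0,0,0,0.5,0,0,-0.5],[0,0,0,0.5,0,0,-0.5]]'>/dev/null;python3 st.py
python3 -m jog '[[0,0,0,0.3,0,0,-0.5],[0,0,0,0.5,0,0,-0.5],[0,0,0,0.5,0,0,-0.5]]'>/dev/null;python3 st.py
```

```text
t 17.93 jig mm 2.8 8.61 107.03 F -4.93 -5.56 -0.4 w 28.8655932518885 30.21618515253067 tooly yaw -15.83 M [-1.07  1.38  0.02]
t 18.18 jig mm 2.83 8.66 107.03 F -5.62 -6.98 0.3 w 28.606571215070186 30.2560293674469 tooly yaw -15.85 M [-1.23  1.43 -0.02]
```

```bash
python3 -m jog '[[0,0,0,0.3,0,0,-0.5],[0,0,0,0.6,0,0,-0.5],[0,0,0,0.9,0,0,-0.5],[0,0,0,0.9,0,0,-0.5]]'>/dev/null;python3 st.py
python3 -m jog '[[0,0,0,0.3,0,0,-0.5],[0,0,0,0.6,0,0,-0.5],[0,0,0,0.6,0,0,-0.5]]'>/dev/null;python3 st.py
```

```text
t 18.52 jig mm 2.87 8.73 107.05 F -4.82 -10.02 1.57 w 29.0965541953061 30.332141518592834 tooly yaw -15.87 M [-1.52  1.64  0.09]
t 18.77 jig mm 2.84 8.84 107.03 F -4.9 -10.69 0.96 w 28.628859892079372 30.379918813705444 tooly yaw -15.88 M [-1.74  1.63  0.02]
```

```bash
python3 -m jog '[[0,0,0,0.3,0,0,-0.5],[0,0,0,0.6,0,0,-0.5],[0,0,0,0.6,0,0,-0.5],[0,0,0,0.6,0,0,-0.5],[0,0,0,0.6,0,0,-0.5],[0,0,0,0.6,0,0,-0.5],[0,0,0,0.6,0,0,-0.5],[0,0,0,0.6,0,0,-0.5]]'>/dev/null;python3 st.py
python3 -m jog '[[0,0,0,0,0,0,-0.5],[0,0,0,0,0,0,-0.5],[0,0,0,0,0,0,-0.5],[0,0,0,0,0,0,-0.5],[0,0,0,0,0,0,-0.5],[0,0,0,0,0,0,-0.5],[0,0,0,0,0,0,-0.5]]'>/dev/null;python3 st.py
python3 - <<'E'
from h import *
im=env.snapshot("wrist");cv2.imwrite("pics/w4.png",im[:,:,::-1])
E
```

```text
t 19.43 jig mm 2.86 8.89 107.04 F -5.14 -11.51 1.35 w 28.8121826166546 30.427581667900085 tooly yaw -15.9 M [-2.05  1.76  0.06]
t 20.02 jig mm 2.84 8.92 107.04 F -5.3 -12.06 2.3 w 28.47013470163106 30.427509248256683 tooly yaw -15.9 M [-2.    1.74  0.07]
```

View pics/w4.png

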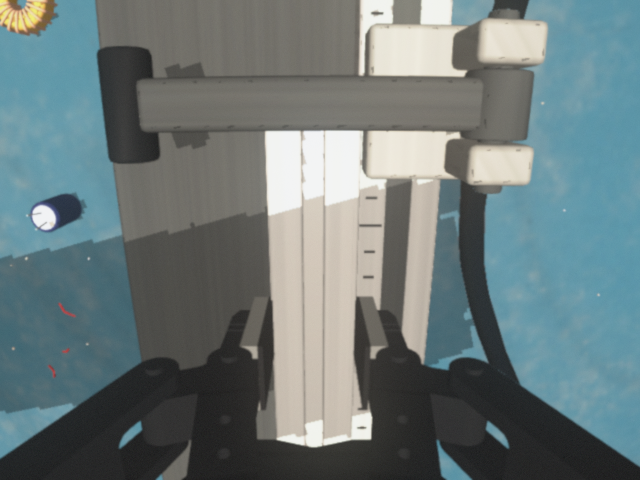

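The profile's end is at the blade, flush, and held with about 8–12 N. I'll relax the push, release and rise.

```bash
python3 -m jog '[[0,0,0,-0.6,0,0,-0.5],[0,0,0,-1.2,0,0,-0.5],[0,0,0,-1.8,0,0,-0.5],[0,0,0,-2.4,0,0,-0.5],[0,0,0,-2.6,0,0,-0.5],[0,0,0,-2.6,0,0,-0.5]]'>/dev/null;python3 st.py
python3 -m jog '[[0,0,0,0,0,0,-0.3],[0,0,0,0,0,0,-0.2],[0,0,0,0,0,0,-0.1],[0,0,0,0,0,0,0],[0,0,0,0,0,0,0],[0,0,0,0,0,0,0]]'>/dev/null;python3 st.py
```

```text
t 20.57 jig mm 2.82 8.63 107.06 F -4.04 -5.72 -0.35 w 28.700542625453117 30.192998349666595 tooly yaw -15.84 M [-0.97  1.38 -0.05]
t 21.07 jig mm 3.97 11.69 107.84 F 0.57 -0.21 -0.07 w 42.304694995409406 0.0 tooly yaw -15.73 M [-0.02  0.04  0.01]
```

```bash
python3 -m jog '[[0,0,0,0,0,-8,0],[0,0,0,0,0,-20,0],[0,0,0,0,0,-45,0],[0,0,0,0,0,-75,0.5],[0,0,0,0,0,-100,1],[0,0,-0.12,10,-7,-110,1],[0,0,-0.24,20,-14,-110,1],[0,0,-0.36,30,-21,-110,1],[0,0,-0.48,40,-28,-110,1],[0,0,-0.6,50,-35,-110,1],[0,0,-0.72,60,-42,-110,1],[0,0,-0.84,73,-49,-110,1]]'>/dev/null
python3 -m jog '[[0,0,-0.12,0,0,0,1],[0,0,-0.24,0,0,0,1],[0,0,-0.36,0,0,0,1],[0,0,-0.48,0,0,0,1],[0,0,-0.6,0,0,0,1],[0,0,-0.7309,0,0,0,1],[0,0,-0.7309,0,0,0,1],[0,0,-0.7309,0,0,0,1],[0,0,-0.7309,0,0,0,1]]'>/dev/null
python3 st.py
python3 - <<'E'
from h import *
s=env.observe();R=s['orientation'];print(R.round(3).tolist(),"shift",R.T@(np.array([.4843,.0591,.108])-s['eef_pos'])*1e3)
E
```

```text
t 22.82 jig mm -45.47 84.3 218.02 F -0.71 -0.07 -0.47 w 85.22539694970047 0.0 tooly yaw 74.07 M [-0.05  0.03  0.  ]
[[-0.962, 0.274, 0.001], [0.274, 0.962, 0.0], [-0.001, 0.001, -1.0]] shift [2.66674593e-02 6.21445756e-01 1.10019269e+02]
```

```bash
python3 -m jog '[[0,0,0,0,0.6,30,1],[0,0,0,0,0.6,60,1],[0,0,0,0,0.6,85,1],[0,0,0,0,0.6,100,1],[0,0,0,0,0.6,110,1],[0,0,0,0,0.6,111,1],[0,0,0,0,0.6,111,0.3],[0,0,0,0,0.6,111,0],[0,0,0,0,0.6,111,-0.2],[0,0,0,0,0.6,111,-0.4],[0,0,0,0,0.6,111,-0.6],[0,0,0,0,0.6,111,-0.6]]' 40 >/dev/null; python3 st.py;  python3 -m jog '[[0,0,0,0,0,0,-0.6],[0,0,0,0,0,0,-0.6],[0,0,0,0,0,0,-0.6]]'>/dev/null;python3 st.py
```

```text
t 23.82 jig mm -45.08 85.13 107.3 F -0.89 -0.31 5.11 w 29.027162199614658 39.186277985572815 tooly yaw 74.24 M [-0.11  0.15  0.02]
t 24.07 jig mm -45.08 85.18 107.29 F -1.25 0.67 6.22 w 29.098802537906536 39.331002831459045 tooly yaw 74.24 M [-0.06  0.25 -0.03]
```

```bash
python3 -m jog '[[0,0,0,-0.2,0,-6.6,-0.6],[0,0,0,-0.9,0,-13.2,-0.6],[0,0,0,-2,0,-19.7,-0.6],[0,0,0,-3.5,0,-26.1,-0.6],[0,0,0,-5.4,0,-32.4,-0.6],[0,0,0,-7.7,0,-38.6,-0.6],[0,0,0,-10.5,0,-44.6,-0.6],[0,0,0,-13.6,0,-50.4,-0.6],[0,0,0,-17.1,0,-56,-0.6],[0,0,0,-21,0,-61.3,-0.6],[0,0,0,-25.2,0,-66.4,-0.6],[0,0,0,-29.8,0,-71.2,-0.6]]'>/dev/null;python3 st.py
```

```text
t 25.07 jig mm -16.97 85.02 177.69 F -4.63 2.58 -4.09 w 29.139512639147515 39.71878230571747 tooly yaw 74.28 M [ 0.86  0.96 -0.03]
```

```bash
python3 -m jog '[[0,0,0,-4.8,0,-4.5,-0.6],[0,0,0,-10,0,-8.6,-0.6],[0,0,0,-15.3,0,-12.4,-0.6],[0,0,0,-21,0,-15.8,-0.6],[0,0,0,-26.8,0,-18.9,-0.6],[0,0,0,-32.9,0,-21.6,-0.6],[0,0,0,-39.1,0,-23.8,-0.6],[0,0,0,-45.4,0,-25.7,-0.6],[0,0,0,-51.8,0,-27.1,-0.6],[0,0,0,-58.3,0,-28.1,-0.6],[0,0,0,-64.9,0,-28.7,-0.6],[0,0,0,-69.1,0,-28.8,-0.6]]'>/dev/null;python3 st.py
python3 -m jog '[[0,0,0,0,0,0,-0.6],[0,0,0,0,0,0,-0.6],[0,0,0,0,0,0,-0.4],[0,0,0,0,0,0,0],[0,0,0,0,0,0,0.5],[0,0,0,0,0,0,1],[0,0,0,0,0,0,1],[0,0,0,0,0,-30,1],[0,0,0,0,0,-60,1],[0,0,0,0,0,-90,1],[0,0,0,10,0,-110,1],[0,0,0,40,0,-110,1]]'>/dev/null;python3 st.py
```

```text
t 26.07 jig mm 53.17 85.02 207.46 F -5.41 1.0 2.85 w 29.191891701709604 39.310462474823 tooly yaw 74.27 M [ 0.76  1.28 -0.01]
t 27.07 jig mm 17.48 84.16 321.27 F 0.97 -0.23 0.41 w 85.3164706422766 0.0 tooly yaw 74.05 M [ 0.01  0.04 -0.02]
```

The stop is up and released. All ten pictures have been viewed, so I'll verify the profile numerically from a wrist picture.

```bash
python3 -m jog '[[0,0,0,25,-20,15,1],[0,0,0,50,-40,30,1],[0,0,0,75,-60,45,1],[0,0,0,85,-80,45,1],[0,0,0,85,-80,45,1],[0,0,0,85,-80,45,1],[0,0,0,85,-80,45,1],[0,0,0,85,-80,45,1]]'>/dev/null; python3 st.py
python3 - <<'E'
from h import *
c=env.get_calibration("wrist");im=env.snapshot("wrist");cv2.imwrite("pics/w5.png",im[:,:,::-1])
g=cv2.GaussianBlur(cv2.cvtColor(im,cv2.COLOR_RGB2GRAY),(3,3),0).astype(np.float32)
O=np.array([.505,-.035,0]);th=np.radians(-15.7)
x=np.array([np.cos(th),np.sin(th),0]);y=np.array([-np.sin(th),np.cos(th),0])
def line(xs,ys,z):
    P=O+np.outer(np.atleast_1d(xs)/1e3,x)+np.outer(np.atleast_1d(ys)/1e3,y);P[:,2]=z
    p=proj(c,P).astype(np.float32);return cv2.remap(g,p[:,:1],p[:,1:],1)[:,0],p
# rectified slices at z=.042 (1 mm grid), along jig x at several y; along y at several x
for yy in range(-55,80,15):
    xs=np.arange(-24,30,1.);v,p=line(xs,np.full(len(xs),yy),.042);d=np.diff(v)
    k=np.argsort(-abs(d))[:5];print("y",yy,p[0].round(),sorted((float(xs[i]+.5),int(d[i])) for i in k))
for xx in (-8,-4,4,10,14):
    ys=np.arange(60,95,1.);v,p=line(np.full(len(ys),xx),ys,.042);d=np.diff(v);k=np.argsort(-abs(d))[:4];print("x",xx,p[0].round(),sorted((float(ys[i]+.5),int(d[i])) for i in k))
E
```

```text
t 27.73 jig mm -71.07 5.61 271.78 F 0.11 -0.65 0.06 w 84.78287764335408 0.0 tooly yaw 74.28 M [ 0.03 -0.02 -0.01]
y -55 [235. 276.] [(-20.5, 37), (-17.5, -30), (-13.5, 35), (-12.5, 52), (21.5, -31)]
y -40 [255. 276.] [(-20.5, 44), (-13.5, 36), (-12.5, 51), (21.5, -40), (22.5, -37)]
y -25 [274. 276.] [(-20.5, 29), (-19.5, 22), (-12.5, 33), (21.5, -39), (22.5, -35)]
y -10 [294. 276.] [(-20.5, 28), (-19.5, 23), (-12.5, 32), (21.5, -41), (22.5, -35)]
y 5 [313. 276.] [(-20.5, 29), (-12.5, 33), (6.5, 25), (21.5, -42), (22.5, -34)]
y 20 [333. 276.] [(-20.5, 28), (-12.5, 32), (6.5, 25), (21.5, -43), (22.5, -33)]
y 35 [353. 276.] [(-20.5, 29), (-12.5, 32), (6.5, 25), (21.5, -41), (22.5, -34)]
y 50 [372. 276.] [(-20.5, 29), (-12.5, 33), (-11.5, 27), (21.5, -39), (22.5, -37)]
y 65 [392. 276.] [(-20.5, 30), (-13.5, 36), (-12.5, 50), (17.5, -45), (20.5, 35)]
x -8 [384. 295.] [(76.5, -18), (77.5, -48), (78.5, -38), (79.5, -11)]
x -4 [384. 300.] [(76.5, -19), (77.5, -47), (78.5, -38), (79.5, -8)]
x 4 [383. 309.] [(66.5, 6), (75.5, -19), (76.5, -27), (77.5, -14)]
x 10 [383. 316.] [(76.5, -18), (77.5, -44), (78.5, -38), (79.5, -10)]
x 14 [383. 320.] [(77.5, -33), (78.5, -24), (90.5, 14), (91.5, 16)]
```

The profile's front edge is at x = −12.4 mm along its whole length, so it is parallel to the fence. Its end is at y = 78.1 mm, which is the stop's plane, and the tool is clear.

```bash
python3 -c "
from plant import env
print(env.close_job())"
```

```text
the job is handed in; nothing more can be done
None
```

I handed the job in after about 28 s of robot time; the hand-in gave no verdict. The stop was lowered to its end and the profile gauged flush against it with an estimated 8–12 N for over a second. The stop was then raised to about 1.55 rad (not re-imaged afterwards), and a final measurement put the profile's end within about 1 mm of the stop's plane and parallel to the fence.

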